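# Release the cam lock and push the specimen carriage home

### The arm

A 6-joint arm with a two-finger parallel gripper is mounted at the origin on the work surface. World frame = base frame: x ahead of the robot, y to its left, z up, the work surface at z = 0. Lengths are in mm, angles in degrees, forces in N, time in s.
With the tool pointing down it reaches from about 350 to 850 mm from the base axis. Payload 8.1 kg.
Tool frame: the origin (TCP) lies at the very end of the fingers, on their centre line; the grasp point (between the pads) lies 19 mm behind it; z points along the fingers, y is the line along which they close (so a half turn about z gives the same grasp; the last joint's range is limited). The gripper opens to 85 mm and grips with 20 to 120 N. Pads are 22 mm wide; open, the fingers measure 114 mm over their backs; the gripper's body (76 mm by 85 mm) begins 54 mm behind the grasp point. The pads swing forward as they close: fully open they stand 13 mm farther back than shut.
Start: joints at [-4.893, 7.471, 85.268, -0, 87.261, -4.893], TCP at [600.004, 0.022, 231.292] pointing down, gripper open.
Joint ranges: [-169.43, 169.43], [-51.17, 129.36], [1.28, 143.12], [-76.62, 256.62], [0, 156.53], [-152.29, 152.29]. Speed limits (degrees/s): [136.94, 136.94, 159.86, 180, 180, 180].

### API

Orientations are given as [roll, pitch, yaw] about the fixed x, y, z axes, in that order (R = Rz(yaw) Ry(pitch) Rx(roll)).
In Python, from bench import sense, eyes, job, models gives the robot as it stands. The module is installed in compiled form; this text tells all that it offers.
- The arm moves only by the tool apply_moves, never from a script. Its argument "rows" is a list of rows, each a list of 6 numbers: the shift along the tool's x, y, z in mm, then the turn, a rotation vector about the tool's x, y, z in rad. In form: [[dx, dy, dz, rx, ry, rz], ...]. A call has exactly 5 rows; each row shifts and turns the commanded pose from where the row before left it, along the tool's axes as they then stand; what a row does not reach is not made up. A row lasts 1/8 s, in which the tool goes at most 62.5 mm and 10.7 degrees, less where a joint would pass 70% of its speed; a pose out of reach is approached as far as the arm can. A call is refused whole if a number of a shift passes 62.5 or a number of a turn 0.188, either way. A call with a gripper value outside its range is refused whole. "fingers" is the finger opening in mm, from 0 to 85.4, set as the call begins (left out, the last holds). The fingers move at their own pace and stop on an object; "grip_force" is the grip in N (left out, the last holds). Time passes only in rows, so rows that do not move let the fingers close, or fill a call up. It gives the time, the measured TCP pose, the force, the opening and the grip force at its end, in the units of the state.
- sense(): the state, without advancing time (a new reading comes with each control period).
- eyes.snapshot(name): name is "scene" or "side" or "wrist"; returns (picture, depth): 400x640x3 uint8, red, green, blue; 400x640 float32, mm along the optical axis (not along the pixel's ray), 0 where there is no reading.
- eyes.get_calibration(name): a dict with "intrinsics" (3x3 intrinsics, pixels), "R" (3x3) and "t" (3): a world point X has camera coordinates R X + t; the wrist camera has in their place "mount" (4x4, takes a point from camera to tool coordinates, whose origin is the TCP and whose axes are the flange's). Camera axes: x right, y down, z forward; pixel columns grow to the right and rows downward; lengths in mm; the calibration is good to about 2 mm. The wrist camera is an equidistant fisheye: a pixel r from the principal point sees the ray r / f radians off the axis. A picture is of the moment at which its call begins: read the wrist's pose just before it. get_calibration takes no time and is no camera call.
- job.hand_in(): hands the job in; it is judged then, once.
Trained networks look in the newest picture that a camera, given by its name, has taken for a name from the list of things; names that differ only in an ending like _2 or _b are one class to them, and where a whole thing is asked for, a point or a joint stands for the part that bears it (a point fixed in the world has none). Each returns a list of dicts, best first, with "confidence" (0 to 1); they miss things now and then, are a little off and sometimes report something else, mostly with a low value. They report only what shows in the picture. A call takes as long as a camera call. They do not tell look-alikes from the thing itself.
- models.boxes_of(name, camera): "xyz" ([x, y, z] in mm, in world coordinates, good to about 4 mm: the middle of the surface that is visible of it).
- models.cut_out(name, camera): "pixels" (400x640 bool, what is visible of it).
- models.place_of(name, camera): "xyz" ([x, y, z] in mm, in world coordinates, good to about 4 mm: a listed point, or the origin of a listed thing).
The state is a dict: "time": time; "joint_pos": joint angles; "qd": joint speeds; "joint_efforts": joint torques, N m; "tool_pos": TCP position; "tcp_rot": TCP orientation; "ft_force": force on the tool from outside, world axes, zero at the start; "wrist_torque": the same for the moment, N m; "finger_gap": finger opening in mm; "grip_force": force on a finger pad.
Only numpy, scipy, OpenCV 4.12 (cv2) and the standard library are available. Lean on these libraries where they do the work, as an engineer would, in place of code of your own. Each camera call takes 0.05 s, during which the arm holds its last target. There are 200 camera calls.

### The job

Unlock the specimen carriage of the label-reading station by pushing the cam lever round, clockwise seen from above, until the cam is at its low point: the lever points along the green mark. Only then push the carriage forward by its white plate until it is fully home against the stops at the reader, and let go. Push with the fingertips only: grip nothing, lift nothing, let the specimen pot ride along upright on the carriage, and leave the tube rack, the gel bottle and the swab jar where they are.

Things in the scene. Friction and masses are not known exactly. Their poses are not given: they have to be found in the camera images.
- dock: The station, fixed to the counter: a grey base plate 300 x 240 x 12 mm. Origin at the centre of its underside, on the counter; +x is 'forward', the way the carriage is pushed, +y to the left of that, z up. The cam lock with its lever is on its left half, axis at (2, 55) mm; the blue carriage on its right half slides on two rails along x at y -55 mm.
- cam_axis (a point): A fixed point on the vertical axis of the cam and its lever, 55 mm above the counter, at half the lever's height. The cam is a yellow eccentric disc 64 mm across, 15 to 31 mm above the counter, its centre 16 mm off the axis, a red dot near its high point.
- cam_turn (a joint): Turn of the cam, rad, clockwise from above. 0: high point towards the carriage, lever pointing back (dock -x); 1.57: lever left (dock +y); 3.14: low point, lever forward over the green mark. Range -0.05 to 3.7 (if turned too far, push it back); starts at 0.15 to 1.2. A stiff hinge (about 4 N at 65 mm) holds it where it is left. Away from its low point the cam blocks the carriage's follower.
- cam: The cam with its lever: a flat black bar with a red end, 12 mm thick, 34 mm high (38 to 72 mm above the counter), reaching 95 mm out from the cam axis; pushed on its flat side. Origin on the cam axis, 12 mm above the counter; its x axis points out along the bar. More than 35 N from the fingers counts as gripping it.
- lever_tip (a point): The centre of the lever's red outer end, 95 mm from the cam axis, 55 mm above the counter.
- carriage (a joint): Travel of the carriage, m, forward (dock +x): 0 at the start, fully back; 0.060 fully home against the stops. About 2 N of friction; it stays where it is left. Its steel follower, a finger 16 to 31 mm above the counter, reaches sideways to 19 mm from the cam axis, front face 47 mm behind the axis at the start. With the cam not low it meets the cam within about 20 mm.
- push_face (a point): The upright white plate at the back of the carriage: 70 mm wide along y, 8 mm thick, 28 to 70 mm above the counter. This point is the centre of its rear face (the face to push, looking back, dock -x), 49 mm above the counter; axes parallel to the dock's. The tray in front of it is 90 x 80 mm, its floor 28 mm above the counter, with a 5 mm rim.
- pot_center (a point): Centre of the loose specimen pot, amber with a white lid, 48 mm across, 54 mm high, roughly 40 to 90 g, that stands on the carriage's tray some 48 mm ahead of the push plate's rear face; it is to ride along.
- green_mark (a point): Centre of the green painted mark on the base plate, 90 x 14 mm, long along dock x, 98 mm forward of the cam axis and 13 mm above the counter. The lever lies over it when the cam is at its low point.
- reader_top (a point): Centre of the top of the white label reader, a fixed block 80 mm (x) x 90 mm (y), top 75 mm above the counter, beyond the carriage. Two black rubber stops on its near side end the carriage's travel.
- tube_rack: Bystander: loose white rack of blue-capped tubes, 120 x 60 mm, 109 mm high; stands right of the station. Origin at the centre of its underside.
- gel_bottle: Bystander: loose clear gel bottle with a blue cap, 58 mm across, 140 mm high; stands left of the station. Origin at the centre of its underside.
- swab_jar: Bystander: loose white jar with an orange cap, 64 mm across, 85 mm high; stands left of the station, nearer the robot. Origin at the centre of its underside.
There are look-alikes about, which are no part of the job. What is meant by the part that bears pot_center is not black, and is the larger of those in its own colour.

How it is judged:
By the outcome, as a careful person would: the job done as asked, in the order asked, and still so for the second after the job is handed in, with the robot touching nothing.
It also fails if it takes over 61 s, if anything falls off the work surface, if the arm or the gripper's body presses on something with over 40 N, if the wrist force passes 120 N, or if a joint passes its speed limit or range.

## Working session

There is one attempt and no reset: what is moved stays moved. The work goes in short steps, Python scripts to look and compute and a tool call to move; the robot and the scene stay as the last step left them, time stands still between calls to the robot, and variables do not carry over. Pictures are saved under pics/ and viewed, at most 10 in all, crops included, and the job is handed in when it is done.

Besides the shell and the picture viewer there is one more tool, called after ">>>" by a JSON object that holds its "method" and its "body", one argument or row to a line. apply_moves: Moves the arm, as the interface text tells. Its arguments: {"type":"object","properties":{"rows":{"type":"array"},"fingers":{"type":"number"},"grip_force":{"type":"number"}},"required":["rows"]}

```bash
mkdir -p pics
cat > h.py <<'E'
import cv2,numpy as np
from bench import sense,eyes,job,models
def snap(c,f):
    p,d=eyes.snapshot(c); cv2.imwrite(f'pics/{f}.png',p[:,:,::-1]); return p,d
E
python3 - <<'E'
from h import *
for c in ("scene","side"):
    snap(c,c+"0")
    for n in ("dock","cam_axis","lever_tip","push_face","pot_center","green_mark","reader_top","tube_rack","gel_bottle","swab_jar","cam"):
        print(c,n,[(np.round(r["xyz"]),round(r["confidence"],2)) for r in models.place_of(n,c)][:4])
s=sense();print(s["time"],s["tool_pos"],s["tcp_rot"],s["ft_force"])
a=cv2.imread('pics/scene0.png');b=cv2.imread('pics/side0.png')
E
```

```text
scene dock [(array([604., -80.,   1.]), 0.74)]
scene cam_axis [(array([599., -25.,  52.]), 0.71), (array([480., 112.,  -1.]), 0.23)]
scene lever_tip [(array([550.,  57.,  52.]), 0.96), (array([ 664., -280.,    0.]), 0.31)]
scene push_face [(array([ 493., -154.,   48.]), 0.95)]
scene pot_center [(array([ 291., -215.,   27.]), 0.9), (array([ 543., -141.,   58.]), 0.82), (array([ 550., -389.,   16.]), 0.77), (array([ 698., -123.,   76.]), 0.31)]
scene green_mark [(array([694.,  -6.,  14.]), 0.86)]
scene reader_top [(array([ 697., -120.,   79.]), 0.8)]
scene tube_rack [(array([ 659., -279.,   -0.]), 0.56)]
scene gel_bottle [(array([605., 175.,   1.]), 0.75), (array([602., -77.,   5.]), 0.62)]
scene swab_jar [(array([485., 109.,  -2.]), 0.86)]
scene cam [(array([597., -28.,   9.]), 0.79)]
side dock [(array([602., -79.,   5.]), 0.71)]
side cam_axis [(array([601., -21.,  56.]), 0.56)]
side lever_tip [(array([548.,  54.,  53.]), 0.56), (array([604., -76.,   6.]), 0.22)]
side push_face [(array([ 491., -151.,   47.]), 0.97)]
side pot_center [(array([ 547., -393.,   19.]), 0.68), (array([ 298., -214.,   29.]), 0.62), (array([ 541., -149.,   51.]), 0.6)]
side green_mark [(array([695., -12.,  13.]), 0.84)]
side reader_top [(array([ 697., -117.,   72.]), 0.71)]
side tube_rack [(array([ 656., -279.,    4.]), 0.72), (array([483., 105.,  -1.]), 0.32)]
side gel_bottle [(array([608., 177.,  -1.]), 0.8)]
side swab_jar [(array([482., 110.,   2.]), 0.68)]
side cam [(array([597., -30.,  13.]), 0.56), (array([ 489., -152.,   49.]), 0.35)]
1.2 [6.00019372e+02 1.22431058e-02 2.31309335e+02] [1.79997347e+02 6.18682695e-04 8.99980697e+01] [ 0.63234624 -0.11669574  1.17637523]
```

View pics/scene0.png

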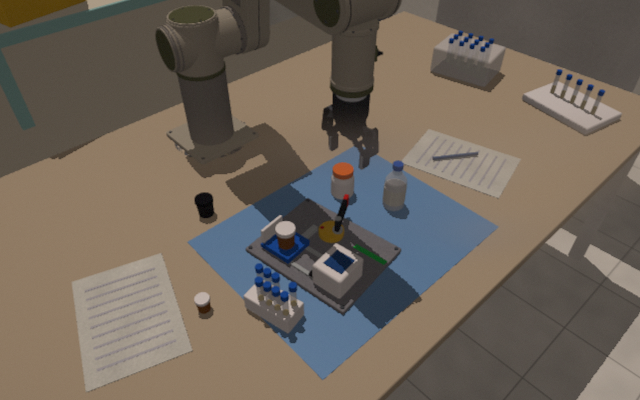

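View pics/side0.png

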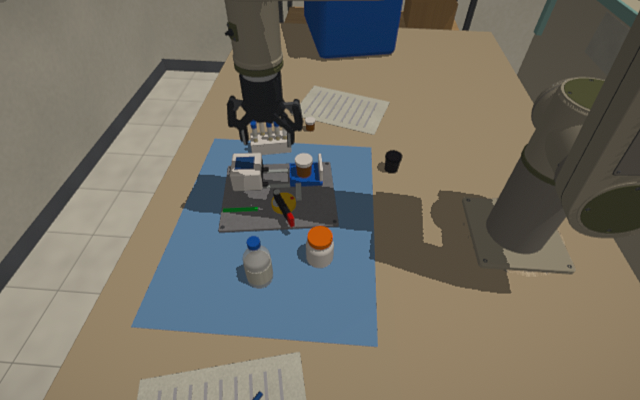

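The scene picture shows the station near (320,250), the lever pointing left and slightly back with its red end at (345,200), and the pot on the blue tray at (286,237). The side view agrees. The other two pots are the look-alikes: a black one at (205,205) and a small amber one at (203,302).

From the networks, dock yaw is about 9.3°, the cam axis about (598,-25), and the lever points along world 121° (turn about 1.19). I'll go in behind the lever.

>>> {"method": "apply_moves", "body": {
  "rows": [
    [4,-14,24,0,0,0],
    [4,-14,24,0,0,0],
    [4,-14,24,0,0,0],
    [4,-15,24,0,0,0],
    [4,-15,24,0,0,0]
  ],
  "fingers": 0
}}

```text
time: 1.82
tool_pos: [527.6, 20.1, 110.6]
tcp_rot: [180.0, 0.0, 90.0]
ft_force: [1.0, 0.5, -0.6]
finger_gap: 0.1
grip_force: 0.0
```

>>> {"method": "apply_moves", "body": {
  "rows": [
    [0,0,0,0,0,-0.108],
    [0,0,0,0,0,-0.108],
    [0,0,0,0,0,-0.108],
    [0,0,0,0,0,-0.108],
    [0,0,0,0,0,-0.108]
  ]
}}

```text
time: 2.45
tool_pos: [528.1, 20.0, 111.4]
tcp_rot: [180.0, 0.0, 121.1]
ft_force: [0.4, -0.6, -0.4]
finger_gap: 0.1
grip_force: 0.0
```

Run:
```python
from h import *
s=sense();print(s["time"],s["tool_pos"],s["tcp_rot"],s["ft_force"],s["finger_gap"],s["joint_pos"])
snap("wrist","w1")
for n in ("cam_axis","lever_tip","swab_jar","push_face"):
    print(n,[(np.round(r["xyz"]),round(r["confidence"],2)) for r in models.place_of(n,"wrist")][:3])
```

```text
2.45 [528.05933654  20.02535962 111.39719968] [1.79991686e+02 4.05640215e-03 1.21144701e+02] [ 0.37258798 -0.64154151 -0.43107829] 0.1074197974178347 [-3.38925170e+00  1.63664020e+00  1.04263353e+02  1.42603166e-03
  7.40908587e+01 -3.45343442e+01]
cam_axis [(array([597., -27.,  55.]), 0.95)]
lever_tip [(array([545.,  55.,  56.]), 0.65)]
swab_jar [(array([482., 109.,  -2.]), 0.91)]
push_face []
```

View pics/w1.png

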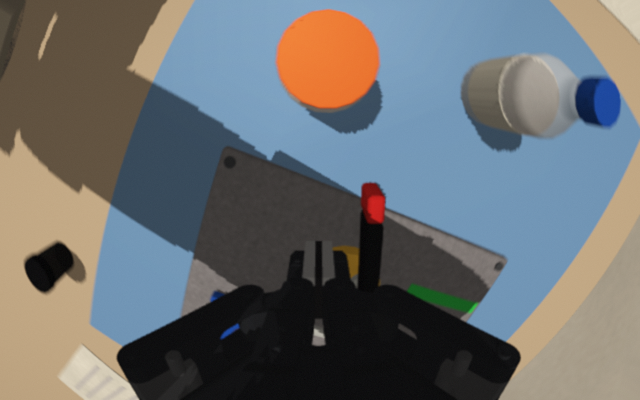

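The wrist view shows the lever from about (372,200) to (370,285), parallel to the fingers at (318,260) and clear to their right. Nothing lies beneath the fingers but the base plate. I'll descend and approach.

>>> {"method": "apply_moves", "body": {
  "rows": [
    [0,0,13,0,0,0],
    [0,0,13,0,0,0],
    [0,0,13,0,0,0],
    [0,0,12,0,0,0],
    [0,0,12,0,0,0]
  ]
}}

```text
time: 3.32
tool_pos: [527.8, 20.1, 47.2]
tcp_rot: [-180.0, -0.0, 120.9]
ft_force: [0.2, -0.5, 0.0]
finger_gap: 0.1
grip_force: 0.0
```

>>> {"method": "apply_moves", "body": {
  "rows": [
    [0,3,0,0,0,0],
    [0,3,0,0,0,0],
    [0,3,0,0,0,0],
    [0,2,0,0,0,0],
    [0,2,0,0,0,0]
  ]
}}

```text
time: 3.95
tool_pos: [539.5, 26.8, 48.6]
tcp_rot: [180.0, 0.0, 120.9]
ft_force: [-0.8, 0.5, -0.4]
finger_gap: 0.1
grip_force: 0.0
```

>>> {"method": "apply_moves", "body": {
  "rows": [
    [1.6,7.6,0,0,0,0.1],
    [1.6,7.6,0,0,0,0.1],
    [1.6,7.6,0,0,0,0.1],
    [1.6,7.6,0,0,0,0.1],
    [1.6,7.6,0,0,0,0.1]
  ]
}}

```text
time: 4.58
tool_pos: [571.0, 47.3, 47.7]
tcp_rot: [-179.9, -0.0, 92.1]
ft_force: [-5.1, 1.9, 0.8]
finger_gap: -0.2
grip_force: 1.8
```

>>> {"method": "apply_moves", "body": {
  "rows": [
    [1.6,7.6,0,0,0,0.1],
    [1.6,7.6,0,0,0,0.1],
    [1.6,7.6,0,0,0,0.1],
    [1.6,7.6,0,0,0,0.1],
    [1.6,7.6,0,0,0,0.1]
  ]
}}

```text
time: 5.2
tool_pos: [609.7, 49.4, 47.7]
tcp_rot: [-179.9, 0.0, 63.5]
ft_force: [-2.5, 4.7, -0.5]
finger_gap: -0.3
grip_force: 1.9
```

Run:
```python
from h import *
for c in ("scene","side","wrist"):
  eyes.snapshot(c)
  for n in ("cam_axis","lever_tip","green_mark"):
    print(c,n,[(np.round(r["xyz"],1),round(r["confidence"],2)) for r in models.place_of(n,c)][:2])
```

```text
scene cam_axis [(array([596.9, -25.5,  50.9]), 0.66)]
scene lever_tip [(array([635.7,  58. ,  57.4]), 0.68), (array([ 660. , -278.9,    2.6]), 0.59)]
scene green_mark [(array([695.2, -10.7,  14.2]), 0.72)]
side cam_axis [(array([604. , -22.2,  57.6]), 0.95)]
side lever_tip [(array([638.4,  57. ,  52.8]), 0.88)]
side green_mark [(array([694.2,  -6.2,  11.4]), 0.61)]
wrist cam_axis [(array([ 699.4, -114.9,   75.3]), 0.53)]
wrist lever_tip [(array([638.1,  61.6,  55.5]), 0.63)]
wrist green_mark [(array([697.8,  -9.4,  12.1]), 0.89)]
```

>>> {"method": "apply_moves", "body": {
  "rows": [
    [1.6,7.6,0,0,0,0.1],
    [1.6,7.6,0,0,0,0.1],
    [1.6,7.6,0,0,0,0.1],
    [1.6,7.6,0,0,0,0.1],
    [1.6,7.6,0,0,0,0.1]
  ]
}}

```text
time: 6.42
tool_pos: [645.2, 32.6, 48.3]
tcp_rot: [-179.9, -0.0, 34.8]
ft_force: [-1.0, 4.6, -0.7]
finger_gap: 0.2
grip_force: 1.9
```

>>> {"method": "apply_moves", "body": {
  "rows": [
    [1.6,7.6,0,0,0,0.1],
    [1.6,7.6,0,0,0,0.1],
    [1.6,7.6,0,0,0,0.1],
    [0,0,0,0,0,0],
    [0,0,0,0,0,0]
  ]
}}

```text
time: 7.05
tool_pos: [660.2, 14.2, 48.4]
tcp_rot: [180.0, -0.0, 17.9]
ft_force: [-0.6, 0.2, -0.6]
finger_gap: -0.1
grip_force: 0.1
```

Run:
```python
from h import *
for c in ("scene","side","wrist"):
  snap(c,c+"2")
  for n in ("cam_axis","lever_tip","green_mark"):
    print(c,n,[(np.round(r["xyz"],1),round(r["confidence"],2)) for r in models.place_of(n,c)][:2])
```

```text
scene cam_axis [(array([598.3, -24.5,  53.3]), 0.81)]
scene lever_tip [(array([686.8,   0.8,  54.5]), 0.66)]
scene green_mark [(array([692.8,  -5.3,  12.7]), 0.95)]
side cam_axis []
side lever_tip [(array([686.7,  -0.7,  55.5]), 0.86)]
side green_mark [(array([695. ,  -7.5,  14.6]), 0.62)]
wrist cam_axis []
wrist lever_tip [(array([688. ,   3.2,  57.1]), 0.56)]
wrist green_mark [(array([699.1,  -7. ,  11.3]), 0.84)]
```

View pics/wrist2.png

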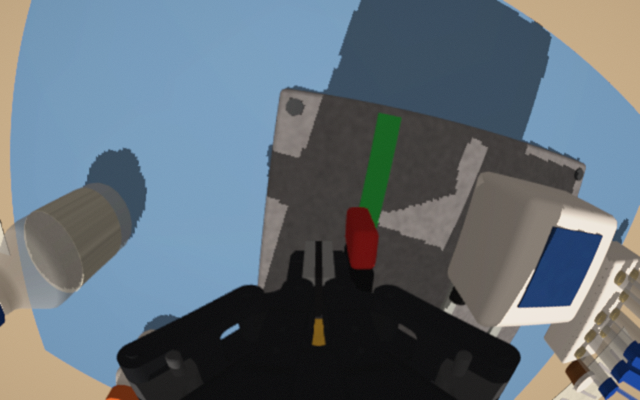

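The wrist view shows the lever's red end at (360,240), with the green mark running from (370,220) to (388,115). The lever is a few degrees short. I'll measure the mark's line precisely.

```bash
cat >> h.py <<'E'
def world(c,d,m):
    k=eyes.get_calibration(c);K=np.array(k["intrinsics"]);v,u=np.where(m&(d>0));z=d[v,u]
    P=np.c_[(u-K[0,2])/K[0,0]*z,(v-K[1,2])/K[1,1]*z,z]
    return (P-np.array(k["t"]))@np.array(k["R"])
def measure():
    for c in ("scene","side"):
        p,d=eyes.snapshot(c);q=p.astype(int);r,g,b=q[...,0],q[...,1],q[...,2]
        for n,m,lo,hi in(("green",(g>1.6*r)&(g>1.6*b)&(g>40),5,25),("red",(r>2.2*g)&(r>2.2*b)&(r>70),35,78)):
            W=world(c,d,m);W=W[(W[:,2]>lo)&(W[:,2]<hi)&(abs(W[:,0]-620)<130)&(abs(W[:,1])<90)]
            if len(W)<5: print(c,n,len(W));continue
            o=W.mean(0);_,_,V=np.linalg.svd(W[:,:2]-o[:2]);a=np.degrees(np.arctan2(V[0,1],V[0,0]))
            print(c,n,len(W),o.round(1),W.min(0).round(),W.max(0).round(),"ang",(a+90)%180-90)
E
python3 - <<'E'
from h import *
measure()
E
```

```text
scene green 167 [698.6 -10.2  13.3] [653. -24.   8.] [743.   4.  19.] ang 8.110428863502392
scene red 84 [685.   -4.1  59.6] [675.  -9.  42.] [692.   4.  75.] ang 20.49447494566978
side green 111 [704.1  -7.2  11.8] [651. -21.   9.] [742.   5.  14.] ang 6.36448656737376
side red 33 [683.7   7.3  59.1] [677.   1.  43.] [688.  10.  73.] ang -10.199545990292108
```

>>> {"method": "apply_moves", "body": {
  "rows": [
    [1.1,4.9,0,0,0,0.065],
    [1.1,4.9,0,0,0,0.065],
    [0,0,0,0,0,0],
    [0,0,0,0,0,0],
    [0,-10,0,0,0,0]
  ]
}}

```text
time: 8.38
tool_pos: [663.4, 14.9, 48.3]
tcp_rot: [180.0, -0.0, 10.4]
ft_force: [0.2, 0.5, -0.5]
finger_gap: 0.1
grip_force: 0.0
```

>>> {"method": "apply_moves", "body": {
  "rows": [
    [0,-15,0,0,0,0],
    [0,0,-20,0,0,0],
    [0,0,-20,0,0,0],
    [0,0,-20,0,0,0],
    [0,0,0,0,0,0]
  ]
}}

```text
time: 9.0
tool_pos: [662.9, 29.6, 112.3]
tcp_rot: [179.9, -0.3, 10.3]
ft_force: [0.8, -0.8, 0.6]
finger_gap: -0.0
grip_force: 0.0
```

Run:
```python
from h import *
measure()
for c in ("scene","side","wrist"):
  p,d=snap(c,c+"3")
  for n in ("cam_axis","lever_tip","push_face","reader_top","green_mark"):
    print(c,n,[(np.round(r["xyz"],1),round(r["confidence"],2)) for r in models.place_of(n,c)][:1])
```

```text
scene green 166 [698.1 -10.4  13.5] [653. -23.   9.] [742.   2.  19.] ang 7.996132275431563
scene red 95 [686.1 -14.5  61.1] [599. -21.  35.] [696.  15.  75.] ang -13.566310880373337
side green 149 [696.4  -8.8  12.1] [651. -22.   9.] [741.   6.  16.] ang 8.316207421633507
side red 45 [681.1  -3.9  52.8] [672.  -7.  43.] [690.  -1.  67.] ang 11.168230206729419
scene cam_axis [(array([596.2, -25.7,  56.3]), 0.98)]
scene lever_tip [(array([691.2, -10.6,  56. ]), 0.89)]
scene push_face [(array([ 493.3, -154.1,   50.9]), 0.89)]
scene reader_top [(array([ 696.6, -117.9,   78.7]), 0.85)]
scene green_mark [(array([ 6.082e+02, -8.030e+01, -6.000e-01]), 0.71)]
side cam_axis [(array([599.4, -21.1,  55.5]), 0.56)]
side lever_tip [(array([691.9, -11.3,  54.3]), 0.82)]
side push_face [(array([ 492.9, -151.3,   46. ]), 0.74)]
side reader_top [(array([ 699.5, -122.5,   72.4]), 0.87)]
side green_mark [(array([696.1,  -7.8,  12.9]), 0.59)]
wrist cam_axis [(array([598. , -28.9,  54. ]), 0.95)]
wrist lever_tip [(array([690.4,  -7.8,  56.1]), 0.64)]
wrist push_face []
wrist reader_top [(array([ 696.4, -116.9,   74.4]), 0.71)]
wrist green_mark [(array([698.5,  -9.2,   9.2]), 0.8)]
```

View pics/wrist3.png

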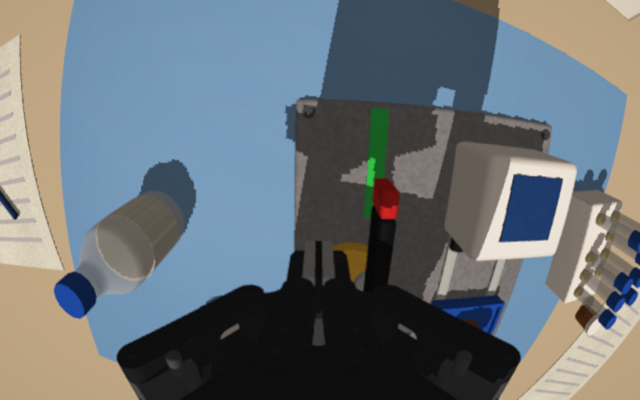

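The lever now lies in line with the green mark (pixels (385,195) and (375,150)). Its tip is at about (691,-10), giving 9.2° against a dock yaw of about 8.7°, so the cam is low. Next I move behind the white plate.

>>> {"method": "apply_moves", "body": {
  "rows": [
    [-24,15,-4,0,0,0],
    [-24,15,-4,0,0,0],
    [-24,15,-4,0,0,0],
    [-24,15,-4,0,0,0],
    [-24,15,-4,0,0,0]
  ]
}}

```text
time: 10.62
tool_pos: [555.3, -65.9, 128.5]
tcp_rot: [180.0, -0.0, 10.4]
ft_force: [-0.8, -0.1, -0.9]
finger_gap: -0.1
grip_force: 0.0
```

>>> {"method": "apply_moves", "body": {
  "rows": [
    [-25,15,0,0,0,0],
    [-25,15,0,0,0,0],
    [-25,15,0,0,0,0],
    [-25,14,0,0,0,0],
    [-25,14,0,0,0,0.025]
  ]
}}

```text
time: 11.25
tool_pos: [445.5, -160.2, 128.5]
tcp_rot: [180.0, -0.0, 8.9]
ft_force: [-0.3, 0.9, -0.0]
finger_gap: 0.2
grip_force: 0.0
```

Run:
```python
from h import *
s=sense();print(s["tool_pos"],s["tcp_rot"],s["joint_pos"])
for c in ("scene","side","wrist"):
  p,d=snap(c,c+"4")
  for n in ("push_face","pot_center"):
    print(c,n,[(np.round(r["xyz"],1),round(r["confidence"],2)) for r in models.place_of(n,c)][:4])
```

```text
[ 445.50839568 -160.1868739   128.51283418] [ 1.79980447e+02 -2.41226371e-02  8.90441099e+00] [-2.59832869e+01 -8.24198893e+00  1.11850145e+02 -2.30624093e-03
  7.63608731e+01  5.51128494e+01]
scene push_face [(array([ 496.5, -153.9,   47.1]), 0.83), (array([607.2, 176.2,  -0.8]), 0.29)]
scene pot_center [(array([ 288.1, -215. ,   26. ]), 0.88), (array([ 551.7, -387.5,   16.5]), 0.83), (array([ 542.5, -142.6,   57.5]), 0.74)]
side push_face [(array([ 489.9, -150.2,   47.2]), 0.76)]
side pot_center [(array([ 297.8, -216.9,   27.7]), 0.9), (array([ 541.6, -148.7,   49.4]), 0.82), (array([ 544.5, -392.9,   20. ]), 0.44)]
wrist push_face [(array([ 497.2, -148.4,   50. ]), 0.95)]
wrist pot_center [(array([ 545.9, -388. ,   17.1]), 0.83), (array([ 537.6, -145.3,   54. ]), 0.66)]
```

View pics/wrist4.png

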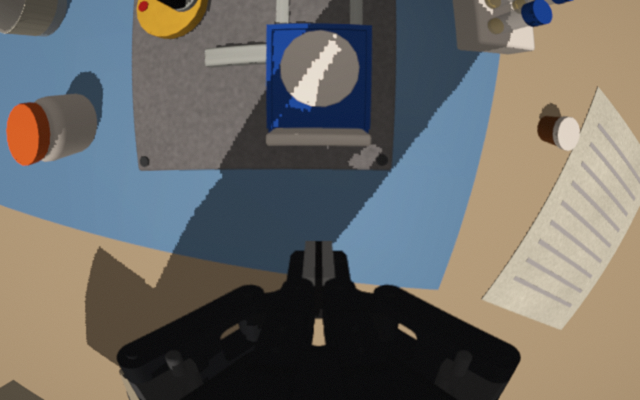

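The wrist view shows the plate centred ahead of the fingers (plate at (318,138), fingers at (318,255)), with the pot upright on the tray at (320,68). I'll descend and push gently.

>>> {"method": "apply_moves", "body": {
  "rows": [
    [0,0,17,0,0,0],
    [0,0,17,0,0,0],
    [0,0,16,0,0,0],
    [0,0,16,0,0,0],
    [0,0,16,0,0,0]
  ]
}}

```text
time: 12.32
tool_pos: [445.9, -159.5, 44.9]
tcp_rot: [-180.0, 0.0, 8.9]
ft_force: [-0.4, -0.1, 0.8]
finger_gap: -0.4
grip_force: 0.0
```

>>> {"method": "apply_moves", "body": {
  "rows": [
    [6,0,0,0,0,0],
    [6,0,0,0,0,0],
    [6,0,0,0,0,0],
    [6,0,0,0,0,0],
    [6,0,0,0,0,0]
  ]
}}

```text
time: 12.95
tool_pos: [476.5, -155.0, 46.6]
tcp_rot: [180.0, -0.0, 8.9]
ft_force: [-0.6, -0.1, 0.1]
finger_gap: 0.2
grip_force: 0.0
```

>>> {"method": "apply_moves", "body": {
  "rows": [
    [3,0,0,0,0,0],
    [3,0,0,0,0,0],
    [3,0,0,0,0,0],
    [3,0,0,0,0,0],
    [3,0,0,0,0,0]
  ]
}}

```text
time: 13.58
tool_pos: [490.5, -152.6, 46.2]
tcp_rot: [-180.0, 0.0, 8.9]
ft_force: [-1.9, -0.7, 1.2]
finger_gap: -0.1
grip_force: 1.0
```

>>> {"method": "apply_moves", "body": {
  "rows": [
    [3,0,0,0,0,0],
    [3,0,0,0,0,0],
    [3,0,0,0,0,0],
    [3,0,0,0,0,0],
    [3,0,0,0,0,0]
  ]
}}

```text
time: 14.2
tool_pos: [505.6, -150.3, 46.2]
tcp_rot: [180.0, 0.0, 8.9]
ft_force: [-1.3, -1.9, 0.1]
finger_gap: 0.0
grip_force: 1.0
```

>>> {"method": "apply_moves", "body": {
  "rows": [
    [3,0,0,0,0,0],
    [3,0,0,0,0,0],
    [3,0,0,0,0,0],
    [3,0,0,0,0,0],
    [3,0,0,0,0,0]
  ]
}}

```text
time: 14.82
tool_pos: [520.4, -148.0, 46.3]
tcp_rot: [180.0, 0.0, 8.9]
ft_force: [-2.2, -2.3, -0.3]
finger_gap: -0.0
grip_force: 1.0
```

>>> {"method": "apply_moves", "body": {
  "rows": [
    [3,0,0,0,0,0],
    [3,0,0,0,0,0],
    [2,0,0,0,0,0],
    [2,0,0,0,0,0],
    [2,0,0,0,0,0]
  ]
}}

```text
time: 15.45
tool_pos: [532.2, -146.1, 46.3]
tcp_rot: [180.0, -0.0, 8.9]
ft_force: [-1.5, -1.9, -0.1]
finger_gap: 0.2
grip_force: 1.0
```

Run:
```python
from h import *
for c in ("scene","side"):
  p,d=snap(c,c+"5")
  for n in ("push_face","pot_center","lever_tip"):
    print(c,n,[(np.round(r["xyz"],1),round(r["confidence"],2)) for r in models.place_of(n,c)][:4])
```

```text
scene push_face [(array([ 537.8, -144.9,   47.4]), 0.93)]
scene pot_center [(array([ 592.4, -134.7,   60.3]), 0.87), (array([ 291.3, -214.1,   23.9]), 0.86), (array([ 552.5, -386.3,   18.4]), 0.73), (array([ 660.5, -280.6,    3.4]), 0.67)]
scene lever_tip [(array([691. , -10.1,  51.9]), 0.7)]
side push_face [(array([ 538.6, -147.2,   47.1]), 0.64)]
side pot_center [(array([ 589.2, -141. ,   52. ]), 0.56), (array([ 294.7, -219.3,   28.4]), 0.52)]
side lever_tip [(array([689.9, -14.6,  56.5]), 0.87)]
```

>>> {"method": "apply_moves", "body": {
  "rows": [
    [2,0,0,0,0,0],
    [2,0,0,0,0,0],
    [2,0,0,0,0,0],
    [2,0,0,0,0,0],
    [1,0,0,0,0,0]
  ]
}}

```text
time: 16.48
tool_pos: [541.1, -144.7, 46.3]
tcp_rot: [180.0, 0.0, 8.9]
ft_force: [-1.4, -0.2, 2.3]
finger_gap: 0.2
grip_force: 1.0
```

>>> {"method": "apply_moves", "body": {
  "rows": [
    [1,0,0,0,0,0],
    [1,0,0,0,0,0],
    [1,0,0,0,0,0],
    [0,0,0,0,0,0],
    [0,0,0,0,0,0]
  ]
}}

```text
time: 17.1
tool_pos: [543.2, -144.4, 46.2]
tcp_rot: [-180.0, 0.1, 8.9]
ft_force: [-5.4, -1.3, 4.1]
finger_gap: -0.3
grip_force: 3.1
```

>>> {"method": "apply_moves", "body": {
  "rows": [
    [1,0,0,0,0,0],
    [1,0,0,0,0,0],
    [0,0,0,0,0,0],
    [0,0,0,0,0,0],
    [0,0,0,0,0,0]
  ]
}}

```text
time: 17.73
tool_pos: [543.3, -144.4, 46.0]
tcp_rot: [-180.0, 0.3, 8.9]
ft_force: [-16.5, -2.2, 12.1]
finger_gap: -0.1
grip_force: 8.4
```

There is a firm stop at the expected travel. Now I let go.

>>> {"method": "apply_moves", "body": {
  "rows": [
    [-3,0,0,0,0,0],
    [-5,0,0,0,0,0],
    [-12,0,0,0,0,0],
    [-15,0,0,0,0,0],
    [-15,0,0,0,0,0]
  ]
}}

```text
time: 18.35
tool_pos: [495.6, -151.7, 46.2]
tcp_rot: [-180.0, -0.0, 8.9]
ft_force: [-0.1, 0.4, 0.0]
finger_gap: 0.5
grip_force: 0.0
```

>>> {"method": "apply_moves", "body": {
  "rows": [
    [0,0,-15,0,0,0],
    [0,0,-20,0,0,0],
    [0,0,-20,0,0,0],
    [0,0,-20,0,0,0],
    [0,0,0,0,0,0]
  ]
}}

```text
time: 18.98
tool_pos: [498.7, -152.4, 124.4]
tcp_rot: [179.8, -0.3, 8.9]
ft_force: [-0.7, 0.4, -0.6]
finger_gap: -0.1
grip_force: 0.0
```

Run:
```python
from h import *
for c in ("scene","side","wrist"):
  p,d=snap(c,c+"6")
  for n in ("push_face","pot_center","lever_tip","swab_jar","gel_bottle","tube_rack"):
    print(c,n,[(np.round(r["xyz"],1),round(r["confidence"],2)) for r in models.place_of(n,c)][:2])
a=cv2.imread('pics/scene6.png')[120:340,180:440];b=cv2.imread('pics/wrist6.png')
cv2.imwrite('pics/f.png',cv2.resize(np.hstack([cv2.resize(a,(473,400)),b]),(800,288)))
```

```text
scene push_face [(array([ 552.7, -145.7,   48.9]), 0.66), (array([ 603.3, -135. ,   57.5]), 0.33)]
scene pot_center [(array([ 551.8, -388.3,   21.2]), 0.73), (array([ 287.2, -213. ,   22.2]), 0.66)]
scene lever_tip [(array([691.8, -12.6,  54.5]), 0.74)]
scene swab_jar [(array([481. , 106.5,  -2.2]), 0.75)]
scene gel_bottle [(array([605.4, 172.7,   1. ]), 0.76)]
scene tube_rack [(array([ 658.7, -281. ,    2.1]), 0.7)]
side push_face [(array([ 550.9, -143.1,   48.7]), 0.82)]
side pot_center [(array([ 600.1, -139.5,   50.5]), 0.9), (array([ 294.2, -214.9,   29.9]), 0.73)]
side lever_tip [(array([690.9, -12.8,  53.1]), 0.82), (array([696.6,  -8.3,  14.4]), 0.27)]
side swab_jar [(array([600.6, -24. ,  58.1]), 0.7), (array([480.4, 108. ,   2.1]), 0.62)]
side gel_bottle [(array([611.5, 176.9,   2.7]), 0.6)]
side tube_rack [(array([ 655.6, -278.3,    5.5]), 0.7)]
wrist push_face [(array([ 554.8, -139. ,   47.8]), 0.77), (array([479.7, 111.3,  -1.9]), 0.46)]
wrist pot_center [(array([ 600.4, -135.5,   53.9]), 0.89), (array([ 543.3, -388.6,   15.4]), 0.72)]
wrist lever_tip [(array([ 601.1, -137.1,   54.1]), 0.32)]
wrist swab_jar [(array([481.9, 108.8,  -1. ]), 0.76)]
wrist gel_bottle [(array([608.8, 175.6,   2.2]), 0.88)]
wrist tube_rack [(array([ 661.3, -272.4,    2.5]), 0.84)]
```

View pics/f.png

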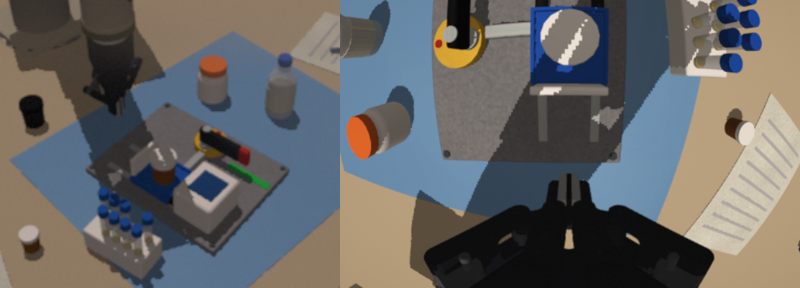

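The carriage is home: the plate moved about 60 mm, from (493,-152) to (553,-143), and met the stop at 16 N. In the picture the pot stands upright on the tray at (570,38), the lever is over the mark, and the jar, bottle and rack have not moved.

```bash
python3 -c "
from bench import job
print(job.hand_in())"
```

```text
the job is handed in; nothing more can be done
None
```

The job is handed in: the lever was turned onto the green mark first, then the carriage pushed fully home (about 60 mm, firm stop), with the pot still upright and the rack, bottle and jar where they were; no verdict came back.

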